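# Count out four spacer sleeves on a counting board

### The arm

A 6-joint arm with a two-finger parallel gripper is mounted at the origin on the work surface. World frame = base frame: x ahead of the robot, y to its left, z up, the work surface at z = 0. Lengths are in m, angles in rad, forces in N, time in s.
With the tool pointing down it reaches from about 0.3 to 0.875 m from the base axis. Payload 4.2 kg.
Tool frame: the origin (TCP) lies midway between the tips of the shut fingers; the grasp point (between the pads) lies 19 mm behind it (manip.tcp_to_grasp is the distance from the TCP to the grasp point, in m); z points along the fingers, y is the direction in which the jaws open and shut (so a half turn about z gives the same grasp; the last joint's range is limited). The gripper opens to 85 mm and grips with 20 to 120 N. Pads are 22 mm wide; open, the fingers measure 114 mm over their backs; the gripper's body (76 mm by 85 mm) begins 54 mm behind the grasp point. The pads swing forward as they close: fully open they stand 13 mm farther back than shut.
Start: joints at [1.161, 0.32, 1.565, -0, 1.257, -0.02], TCP at [0.219, 0.532, 0.205] pointing down, gripper open.
Joint ranges: [-3.11, 3.11], [-0.84, 2.01], [0.21, 2.61], [-1.34, 4.49], [0.05, 2.63], [-2.56, 2.56]. Speed limits (rad/s): [2.57, 2.57, 3.14, 3.14, 3.14, 3.14].

### API

Orientations are given as [roll, pitch, yaw] about the fixed x, y, z axes, in that order (R = Rz(yaw) Ry(pitch) Rx(roll)).
In Python, from bench import manip, viewer gives the robot as it stands. The module is installed in compiled form; this text tells all that it offers.
- The arm moves only by the tool arm_command, never from a script. Its arguments are lists of equal length, an entry for each row: "translation": the shift along the tool's x, y, z in cm, a list of three; "twist": the turn, a rotation vector about the tool's x, y, z in rad, a list of three; "fingers": the opening, from -1 (shut) to 1 (fully open), so that 0 is half open. In form: {"translation": [[x, y, z], ...], "twist": [[rx, ry, rz], ...], "fingers": [fingers, ...]}. A call has 1 to 5 rows; each row shifts and turns the commanded pose from where the row before left it, along the tool's axes as they then stand; what a row does not reach is not made up. A row lasts 1/12 s, in which the tool goes at most 41.7 mm and 7.16 degrees, less where a joint would pass 70% of its speed; a pose out of reach is approached as far as the arm can. A call is refused whole if a number of a shift passes 4.17 or a number of a turn 0.125, either way. A call with a gripper value outside its range is refused whole. The fingers move at their own pace and stop on an object; "force" is the grip in N (left out, the last holds). Time passes only in rows, so rows that do not move let the fingers close. It gives the time, the measured TCP pose, the force and the opening at its end, in the units of the state.
- manip.state(): the state, without advancing time (a new reading comes with each control period).
- viewer.get_image(name): name is "side" or "top"; returns a dict with "frame" (420x560x3 uint8, red, green, blue), "intrinsics" (3x3 intrinsics, pixels), "T" (4x4, takes a point from camera to world coordinates). Camera axes: x right, y up, looking along -z (the intrinsics and any distortion apply to the point x, -y, -z); pixel columns grow to the right and rows downward; lengths in m; the calibration is good to about 2 mm. A picture is of the moment at which its call begins. There is no depth.
- manip.finish_job(): hands the job in, once; it reports no verdict.
The state is a dict: "clock": time; "joints": joint angles; "qvel": joint speeds; "joint_efforts": joint torques, N m; "ee_pos": TCP position; "tool_rot": TCP orientation; "contact_force": force on the tool from outside, world axes, zero at the start; "torque": the same for the moment, N m; "opening": finger opening in m.
Only numpy, scipy, OpenCV 4.12 (cv2) and the standard library are available. Lean on these libraries where they do the work, as an engineer would, in place of code of your own. Each camera call takes 0.05 s, during which the arm holds its last target.

### The job

Count out four spacer sleeves with the counting board: take it by its carrying bar off the sloping rest and tip it one way and the other until every one of its four slots holds a sleeve and the surplus has rolled back into the channel, without spilling any. Then set the board down, without dropping it, flat in the middle of the rubber mat and in line with it, and let go. Leave the hammer, the jar and the wrench where they are.

Things in the scene. Friction and masses are not known exactly. Their poses are not given: they have to be found in the camera images.
- board_bar (a point): centre of the counting board's carrying bar: pale hardwood, 16 mm thick along the board's x, 26 mm high (z), 64 mm long along y between two uprights, across the board's middle like a tote handle, free space below. Grip its two flat faces 16 mm apart, fingers along the board's z. Board x runs lengthwise away from the channel, z is normal to the deck. Underside of the board 96 mm below this point
- board: the same board, middle of its flat underside, same axes. Plywood tray 238 mm long (x from -118 to 120), 80 mm wide, open on top, walls 8 mm thick and 60 mm high, lane between them 64 mm wide. Deck 26 mm above this point with four cross slots 23 mm wide, 20 mm deep, 32 mm apart; 20 mm of deck beyond the last, then the end wall at x = 112 mm. 0.38 to 0.56 kg without sleeves
- channel (a point): centre of the channel's floor, in the board: flat floor from x = -110 to -47 mm in the board, 22 mm above the underside; a 14 mm ramp leads 4 mm up to the deck. Tip the board 30 to 40 degrees about its y, +x end down: the sleeves roll out and over the slots; tip it as far the other way and those not in a slot roll back here. Take 1 to 2 s a tip and 1 s to settle; one tip may not fill all the slots
- slot1 (a point): where a sleeve's centre comes when it lies in the slot next to the channel (board x = -16 mm, 16 mm above the underside), across the board and flush with the deck; other sleeves roll over it. A sleeve may also roll past an open slot
- slot2 (a point): the same point of the second slot (board x = 16 mm)
- slot3 (a point): the same point of the third slot (board x = 48 mm)
- slot4 (a point): the same point of the last slot (board x = 80 mm)
- rest: wooden rest that carries the board at the start, 270 by 88 mm, fixed; origin in the middle of its foot on the bench. Its top slopes 25 degrees, low at its -x end, where a ledge standing 24 mm above the slope stops the board's channel end. The board lies on it along its x, so the board's z leans 25 degrees from vertical; the middle of its underside is 76 mm above the bench
- mat: black rubber mat, 320 mm long (x) by 180 mm wide (y), 4 mm thick, fixed flat on the bench; origin in the middle of its underside. The board belongs in its middle, lengthwise, either way round
- hammer_at (a point): bystander: hammer, 270 mm long, lying on the bench
- jar_at (a point): bystander: closed glass jar, 68 mm across, 85 mm high, standing on the bench
- wrench_at (a point): bystander: open-ended wrench, 200 mm long, lying on the bench
- sleeve1_mid (a point): aluminium spacer sleeve, a tube 20 mm in diameter and 60 mm long, 26 g; the centre of the tube; its own y axis is the tube's axis. At the start in the board's channel, lying across the board
- sleeve2_mid (a point): a sleeve like sleeve1, the same in all
- sleeve3_mid (a point): a sleeve like sleeve1, the same in all
- sleeve4_mid (a point): a sleeve like sleeve1, the same in all
- sleeve5_mid (a point): a sleeve like sleeve1, the same in all
- sleeve6_mid (a point): a sleeve like sleeve1, the same in all

How it is judged:
At the end, for the whole second after the job is handed in: Each slot holds one sleeve (within 8 mm of its place), the other two lie in the channel (within 36 mm of its centre); the board stands flat on the mat (within 3 degrees), its middle within 40 mm of the mat's and its length within 15 degrees of the mat's, released and at rest (distance between any of sleeve1_mid, sleeve2_mid, sleeve3_mid, sleeve4_mid, sleeve5_mid, sleeve6_mid and slot1 below 0.008 m and distance between any of sleeve1_mid, sleeve2_mid, sleeve3_mid, sleeve4_mid, sleeve5_mid, sleeve6_mid and slot2 below 0.008 m and distance between any of sleeve1_mid, sleeve2_mid, sleeve3_mid, sleeve4_mid, sleeve5_mid, sleeve6_mid and slot3 below 0.008 m and distance between any of sleeve1_mid, sleeve2_mid, sleeve3_mid, sleeve4_mid, sleeve5_mid, sleeve6_mid and slot4 below 0.008 m and (distance between sleeve1_mid and slot1 below 0.008 m or distance between sleeve1_mid and slot2 below 0.008 m or distance between sleeve1_mid and slot3 below 0.008 m or distance between sleeve1_mid and slot4 below 0.008 m or distance between sleeve1_mid and channel below 0.036 m) and (distance between sleeve2_mid and slot1 below 0.008 m or distance between sleeve2_mid and slot2 below 0.008 m or distance between sleeve2_mid and slot3 below 0.008 m or distance between sleeve2_mid and slot4 below 0.008 m or distance between sleeve2_mid and channel below 0.036 m) and (distance between sleeve3_mid and slot1 below 0.008 m or distance between sleeve3_mid and slot2 below 0.008 m or distance between sleeve3_mid and slot3 below 0.008 m or distance between sleeve3_mid and slot4 below 0.008 m or distance between sleeve3_mid and channel below 0.036 m) and (distance between sleeve4_mid and slot1 below 0.008 m or distance between sleeve4_mid and slot2 below 0.008 m or distance between sleeve4_mid and slot3 below 0.008 m or distance between sleeve4_mid and slot4 below 0.008 m or distance between sleeve4_mid and channel below 0.036 m) and (distance between sleeve5_mid and slot1 below 0.008 m or distance between sleeve5_mid and slot2 below 0.008 m or distance between sleeve5_mid and slot3 below 0.008 m or distance between sleeve5_mid and slot4 below 0.008 m or distance between sleeve5_mid and channel below 0.036 m) and (distance between sleeve6_mid and slot1 below 0.008 m or distance between sleeve6_mid and slot2 below 0.008 m or distance between sleeve6_mid and slot3 below 0.008 m or distance between sleeve6_mid and slot4 below 0.008 m or distance between sleeve6_mid and channel below 0.036 m) and angle between board_bar's own z axis and vertical below 0.05 rad and height (world z) of board_bar between 0.096 and 0.104 m and horizontal distance between board_bar and mat below 0.04 m and angle between the x axis of board_bar and the x axis of mat, either way round below 0.26 rad and linear speed of board below 0.03 m/s); the robot touches nothing.
It fails at once if the board is dropped: it falls free of the fingers faster than 0.4 m/s (linear speed of board above 0.4 m/s and contact force between the fingers and board below 0.5 N).
It fails at once if a sleeve is spilled: it leaves the board (over 150 mm from the middle of its underside) (distance between any of sleeve1_mid, sleeve2_mid, sleeve3_mid, sleeve4_mid, sleeve5_mid, sleeve6_mid and board above 0.15 m).
It fails at once if the hammer is moved by more than 30 mm (distance of hammer_at from where it was at the start of the episode above 0.03 m).
It fails at once if the jar is moved by more than 30 mm (distance of jar_at from where it was at the start of the episode above 0.03 m).
It fails at once if the wrench is moved by more than 30 mm (distance of wrench_at from where it was at the start of the episode above 0.03 m).
It also fails if it takes over 69 s, if anything falls off the work surface, if the arm or the gripper's body presses on something with over 40 N, if the wrist force passes 120 N, or if a joint passes its speed limit or range.

## Working session

There is one attempt and no reset: what is moved stays moved. The work goes in short steps, Python scripts to look and compute and a tool call to move; the robot and the scene stay as the last step left them, time stands still between calls to the robot, and variables do not carry over. Pictures are saved under pics/ and viewed, and the job is handed in when it is done.

Besides the shell and the picture viewer there is one more tool, called in YAML: its name, and indented under it one key for each argument. arm_command: Moves the arm, as the interface text tells. Its arguments: {"type":"object","properties":{"translation":{"type":"array"},"twist":{"type":"array"},"fingers":{"type":"array"},"force":{"type":"number"}},"required":["translation","twist","fingers"]}

```bash
mkdir -p pics; ls
python3 - <<'E'
from bench import manip, viewer
import cv2,numpy as np
print(manip.state())
for n in ["side","top"]:
    d=viewer.get_image(n); cv2.imwrite(f"pics/{n}0.png",d["frame"][:,:,::-1]); print(n,d["intrinsics"],d["T"]); print(d.keys())
    np.savez(f"{n}0.npz",f=d["frame"],K=d["intrinsics"],T=d["T"])
E
```

```text
pics
{'clock': 0.0, 'joints': array([ 1.16097394e+00,  3.20281445e-01,  1.56569608e+00,  1.26787558e-06,
        1.25738664e+00, -2.00058424e-02]), 'qvel': array([ 0.00110841, -0.00014086, -0.00022143,  0.00085799,  0.00019952,
       -0.00016452]), 'joint_efforts': array([ 2.35642670e-03, -4.15495741e+01, -2.34163839e+01,  6.42835903e-05,
        8.05807969e-03,  4.75068433e-06]), 'ee_pos': array([0.21830186, 0.53137645, 0.20448168]), 'tool_rot': array([-3.13982152e+00, -3.66433717e-05,  2.75177568e+00]), 'contact_force': array([ 0.45817526, -0.18055793,  0.16544024]), 'torque': array([ 0.0149006 ,  0.02096318, -0.09829723]), 'opening': 0.0852829595369866}
side [[389.66740882   0.         283.32463317]
 [  0.         389.66740882 212.33147055]
 [  0.           0.           1.        ]] [[ 0.99717319  0.04497718 -0.06018878  0.53698531]
 [-0.07482906  0.52195521 -0.84968427 -1.20812241]
 [-0.00680056  0.85178625  0.52384534  0.86391988]
 [ 0.          0.          0.          1.        ]]
dict_keys(['frame', 'intrinsics', 'T'])
top [[426.77477303   0.         274.18261185]
 [  0.         426.77477303 203.89365933]
 [  0.           0.           1.        ]] [[ 5.98352825e-04  9.93675992e-01 -1.12283855e-01  4.84353124e-01]
 [-9.99982049e-01 -7.48654581e-05 -5.99136974e-03 -1.59201034e-02]
 [-5.96188645e-03  1.12285424e-01  9.93658110e-01  1.44083896e+00]
 [ 0.00000000e+00  0.00000000e+00  0.00000000e+00  1.00000000e+00]]
dict_keys(['frame', 'intrinsics', 'T'])
```

View pics/side0.png

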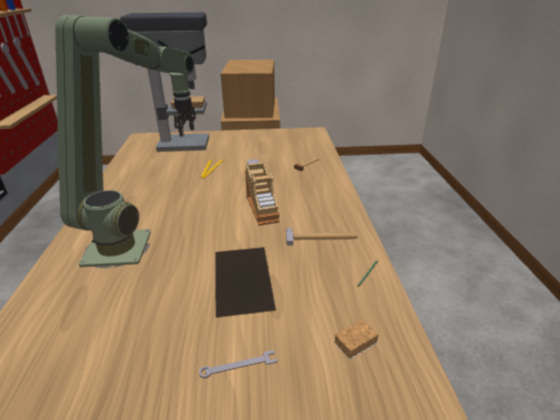

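View pics/top0.png

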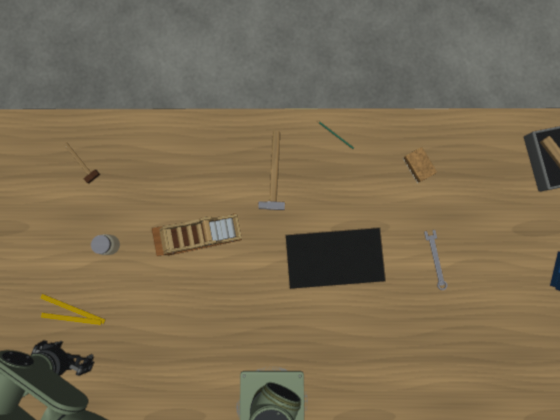

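Run:
```python
import cv2
a=cv2.imread("pics/side0.png")[145:235,215:305]; b=cv2.imread("pics/top0.png")[200:270,140:255]
a=cv2.resize(a,None,fx=6,fy=6,interpolation=cv2.INTER_CUBIC); b=cv2.resize(b,None,fx=6.5,fy=6.5,interpolation=cv2.INTER_CUBIC)
cv2.imwrite("pics/side0z.png",a);cv2.imwrite("pics/top0z.png",b);print(a.shape,b.shape)
```

```text
(540, 540, 3) (455, 748, 3)
```

View pics/side0z.png

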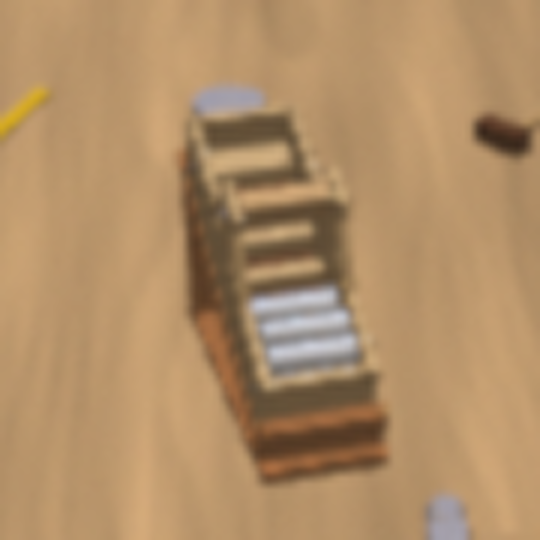

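View pics/top0z.png

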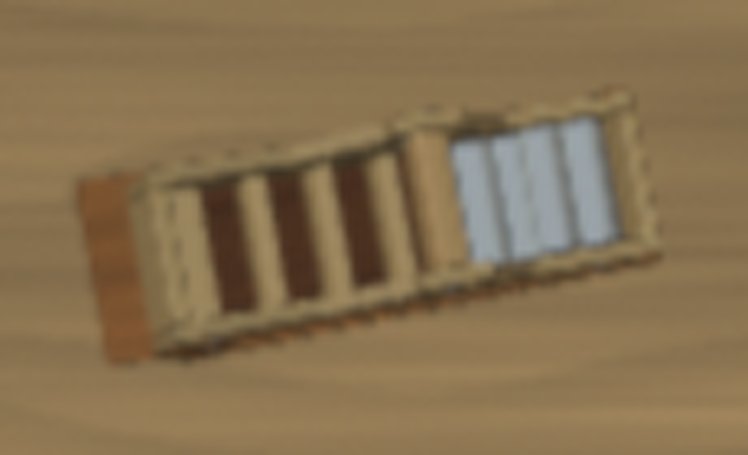

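```bash
cat > h.py <<'E'
import numpy as np,cv2
def ray(K,T,u,v):
    d=np.array([(u-K[0,2])/K[0,0],-(v-K[1,2])/K[1,1],-1.0]); return T[:3,3],T[:3,:3]@d
def onz(K,T,u,v,z):
    o,d=ray(K,T,u,v); return o+d*(z-o[2])/d[2]
def proj(K,T,p):
    c=T[:3,:3].T@(np.asarray(p)-T[:3,3]); return np.array([K[0,2]-K[0,0]*c[0]/c[2],K[1,2]+K[1,1]*c[1]/c[2]])
E
python3 - <<'E'
from h import *
t=np.load("top0.npz");s=np.load("side0.npz")
def g(im,u,v,z): return onz(im["K"],im["T"],u,v,z)
Z=lambda u,v:(140+u/6.5-.4,200+v/6.5-.4)
S=lambda u,v:(215+u/6-.4,145+v/6-.4)
# corners top (zoom)
lo=[g(t,*Z(632,92),.0805),g(t,*Z(660,256),.0805)]
hi=[g(t,*Z(133,187),.181),g(t,*Z(163,350),.181)]
L=np.mean(lo,0);H=np.mean(hi,0)
print("lo",lo,"hi",hi); print("widths",np.linalg.norm(lo[0]-lo[1]),np.linalg.norm(hi[0]-hi[1]),"len",np.linalg.norm((H-L)[:2]),"exp",.238*np.cos(np.radians(25)))
yaw=np.arctan2(*(H-L)[[1,0]]);print("yaw",np.degrees(yaw))
d=np.array([np.cos(yaw),np.sin(yaw),0]);a=np.radians(25)
bx=np.cos(a)*d+[0,0,np.sin(a)];bz=-np.sin(a)*d+[0,0,np.cos(a)]
mid=(L+H)/2-.001*bx-.06*bz; print("board",mid,"bar",mid+.096*bz)
# bar top face
b=g(t,*Z(441,197),.1748); print("bar via top face",b-.013*bz)
bs=g(s,*S(292,190),.1748); print("side",bs-.013*bz)
# mat
for im,n in((t,"top"),(s,"side")):
    m=cv2.inRange(im["f"],(0,0,0),(45,45,45)); 
    n_,lab,st,c=cv2.connectedComponentsWithStats(m)
    for k in range(1,n_):
        x,y,w,h,A=st[k]
        if A>2500 and 100<y<340 and 180<x<420:
            cn=cv2.findContours((lab==k).astype(np.uint8),0,1)[0][0]
            box=cv2.boxPoints(cv2.minAreaRect(cn)); q=cv2.approxPolyDP(cv2.convexHull(cn),6,True)[:,0]
            P=np.array([g(im,*p,.004)[:2] for p in q.astype(float)]); print(n,A,q.tolist(),P.round(3).tolist(),P.mean(0))
E
```

```text
lo [array([0.60631625, 0.11183435, 0.0805    ]), array([0.52578895, 0.09728948, 0.0805    ])] hi [array([0.55392028, 0.32902901, 0.181     ]), array([0.48028641, 0.31319384, 0.181     ])]
widths 0.08183030543373725 0.07531732470758125 len 0.222012883834548 exp 0.21570125331472267
yaw 102.73718863323711
board [0.53618708 0.23668577 0.07594891] bar [0.54513222 0.19711281 0.16295446]
bar via top face [0.54852388 0.19509018 0.163018  ]
side [0.55595579 0.19488591 0.163018  ]
top 4906 [[378, 229], [383, 280], [290, 286], [286, 236]] [[0.562, -0.356], [0.393, -0.368], [0.373, -0.06], [0.538, -0.047]] [ 0.46635095 -0.20785272]
```

arm_command:
  translation:
    - [0, 0, -2]
    - [0, 0, -2]
    - [0, 0, -2]
    - [0, 0, -2]
    - [0, 0, -2]
  twist:
    - [0, 0, -0.12]
    - [0, 0, -0.12]
    - [0, 0, -0.12]
    - [0, 0, -0.12]
    - [0, 0, -0.12]
  fingers: [1, 1, 1, 1, 1]
  force: 80

```text
clock: 0.52
ee_pos: [0.2184, 0.5315, 0.3058]
tool_rot: [-3.141, -0.001, -2.925]
contact_force: [0.0, 0.7, 0.7]
opening: 0.0851
```

```bash
cat >> h.py <<'E'
from scipy.spatial.transform import Rotation as Ro
def pose(yaw,tilt,bar):
    """tool rot & TCP for board yaw(deg), tilt deg (+ = x end down)"""
    y=np.radians(yaw);a=-np.radians(tilt);d=np.array([np.cos(y),np.sin(y),0])
    bx=np.cos(a)*d+[0,0,np.sin(a)];bz=-np.sin(a)*d+[0,0,np.cos(a)]
    R=np.c_[np.cross(bx,-bz),bx,-bz]; return R,np.array(bar)-.019*bz,bz
def delta(yaw,tilt,bar,back=0):
    from bench import manip
    s=manip.state();R0=Ro.from_euler('xyz',s["tool_rot"]).as_matrix()
    R,p,bz=pose(yaw,tilt,bar);p=p+back*bz
    print("t",round(float(s["clock"]),2),"q",s["joints"].round(2),"tcp",s["ee_pos"].round(4),"open",round(float(s["opening"]),4),"F",s["contact_force"].round(1))
    print("now-tool shift cm",(R0.T@(p-s["ee_pos"])*100).round(2),"final-axes shift cm",(R.T@(p-s["ee_pos"])*100).round(2),"twist",Ro.from_matrix(R0.T@R).as_rotvec().round(3))
E
python3 -c "
from h import *
delta(102,-25,[.548,.196,.163],.09)"
```

```text
t 0.52 q [ 1.16  0.28  1.38 -0.    1.49 -0.63] tcp [0.2184 0.5315 0.3058] open 0.0851 F [0.  0.7 0.7]
now-tool shift cm [-24.98 -42.84   7.87] final-axes shift cm [-25.27 -41.99 -10.93] twist [-0.437 -0.002  0.006]
```

arm_command:
  translation:
    - [-1, -1.7, 0]
    - [-2, -3.4, 0]
    - [-2, -3.4, 0]
    - [-2, -3.4, 0]
    - [-2, -3.4, 0]
  twist:
    - [0, 0, 0]
    - [0, 0, 0]
    - [0, 0, 0]
    - [0, 0, 0]
    - [0, 0, 0]
  fingers: [1, 1, 1, 1, 1]

```text
clock: 0.93
ee_pos: [0.3391, 0.3995, 0.3049]
tool_rot: [-3.141, -0.001, -2.931]
contact_force: [0.3, 0.0, -1.0]
opening: 0.0852
```

arm_command:
  translation:
    - [-2, -3.4, 0]
    - [-2, -3.4, 0]
    - [-2, -3.4, 0]
    - [-2, -3.4, 0]
    - [-2, -3.4, 0]
  twist:
    - [0, 0, 0]
    - [0, 0, 0]
    - [0, 0, 0]
    - [0, 0, 0]
    - [0, 0, 0]
  fingers: [1, 1, 1, 1, 1]

```text
clock: 1.35
ee_pos: [0.4725, 0.2539, 0.305]
tool_rot: [-3.142, -0.001, -2.931]
contact_force: [-0.1, 0.9, -0.2]
opening: 0.0855
```

arm_command:
  translation:
    - [-1.5, -2, 0]
    - [0, 0, 0]
    - [0, 0, 0]
    - [0, 0, 0]
    - [0, 0, 0]
  twist:
    - [0, 0, 0]
    - [-0.109, 0, 0]
    - [-0.109, 0, 0]
    - [-0.109, 0, 0]
    - [-0.109, 0, 0]
  fingers: [1, 1, 1, 1, 1]

```text
clock: 1.77
ee_pos: [0.491, 0.2391, 0.306]
tool_rot: [2.7, 0.002, -2.932]
contact_force: [-1.0, 0.7, -0.8]
opening: 0.0853
```

```bash
python3 -c "
from h import *
from bench import viewer
delta(102,-25,[.548,.196,.163],.09)
for n in ['side','top']:
    d=viewer.get_image(n); np.savez(n+'1.npz',f=d['frame'],K=d['intrinsics'],T=d['T'])
    f=d['frame'][:,:,::-1]
    c=f[120:240,180:310] if n=='side' else f[180:290,130:260]
    cv2.imwrite('pics/'+n+'1.png',cv2.resize(c,None,fx=5,fy=5,interpolation=2))
"
```

```text
t 1.77 q [ 0.16  0.21  1.54  0.45  1.42 -1.7 ] tcp [0.491  0.2391 0.306 ] open 0.0853 F [-1.   0.7 -0.8]
now-tool shift cm [ -4.67 -10.96   3.53] final-axes shift cm [ -4.68 -10.93   3.58] twist [0.005 0.002 0.001]
```

View pics/side1.png

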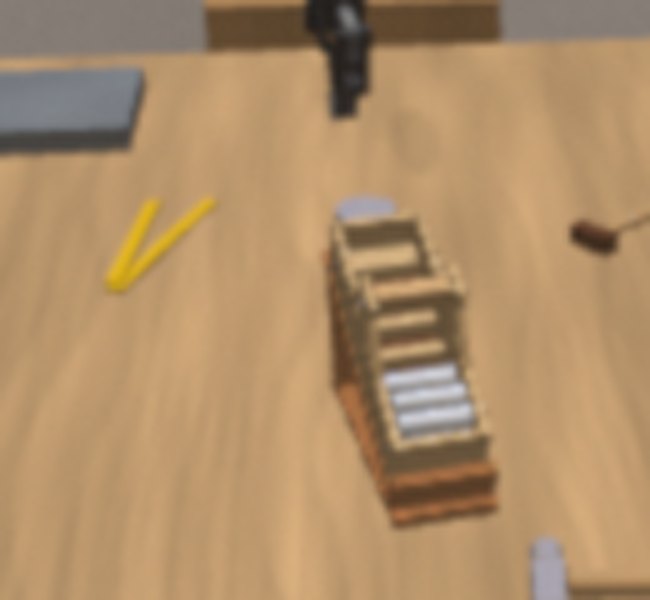

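View pics/top1.png

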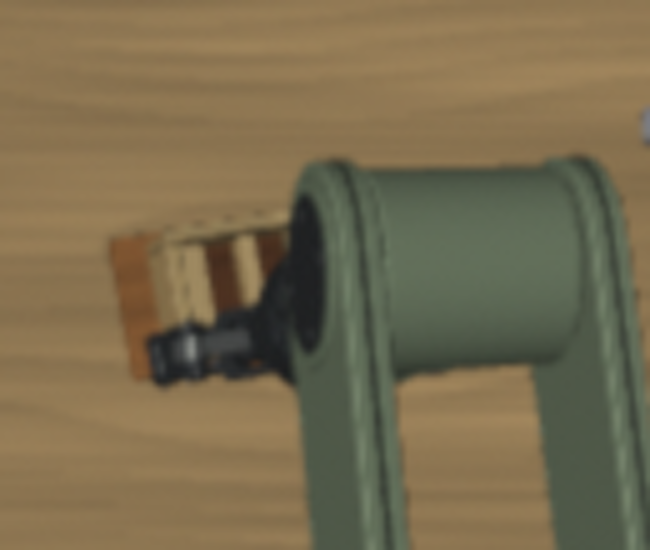

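arm_command:
  translation:
    - [-1, -2.2, 0]
    - [-1, -2.2, 0]
    - [-1, -2.2, 0]
    - [-1, -2.2, 0]
    - [-1, -2.2, 0]
  twist:
    - [0, 0, 0]
    - [0, 0, 0]
    - [0, 0, 0]
    - [0, 0, 0]
    - [0, 0, 0]
  fingers: [0.3, 0.3, 0.3, 0.3, 0.3]

```text
clock: 2.28
ee_pos: [0.5607, 0.1522, 0.2585]
tool_rot: [2.707, -0.0, -2.93]
contact_force: [0.1, 0.2, 0.5]
opening: 0.0558
```

arm_command:
  translation:
    - [0, 0, 1.2]
    - [0, 0, 1.2]
    - [0, 0, 1.2]
    - [0, 0, 0]
    - [0, 0, 0]
  twist:
    - [0, 0, 0]
    - [0, 0, 0]
    - [0, 0, 0]
    - [0, 0, 0]
    - [0, 0, 0]
  fingers: [0.3, 0.3, 0.3, 0.3, 0.3]

```text
clock: 2.7
ee_pos: [0.5567, 0.1679, 0.226]
tool_rot: [2.706, -0.001, -2.93]
contact_force: [-0.5, 0.2, 0.1]
opening: 0.0555
```

```bash
python3 -c "
from h import *
from bench import viewer
delta(102,-25,[.551,.195,.163],.0)
for n in ['side','top']:
    d=viewer.get_image(n); np.savez(n+'2.npz',f=d['frame'],K=d['intrinsics'],T=d['T'])
    f=d['frame'][:,:,::-1]
    c=f[120:240,200:310] if n=='side' else f[180:290,130:260]
    cv2.imwrite('pics/'+n+'2.png',cv2.resize(c,None,fx=5,fy=5,interpolation=2))
"
```

```text
t 2.7 q [ 0.02  0.35  1.55  0.44  1.35 -1.88] tcp [0.5567 0.1679 0.226 ] open 0.0555 F [-0.5  0.2  0.1]
now-tool shift cm [-0.03 -0.14  8.78] final-axes shift cm [-0.01 -0.15  8.78] twist [-0.001 -0.002  0.002]
```

View pics/side2.png

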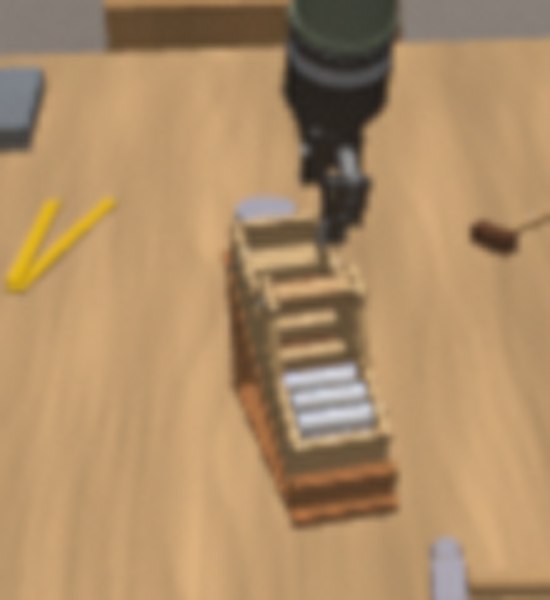

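View pics/top2.png

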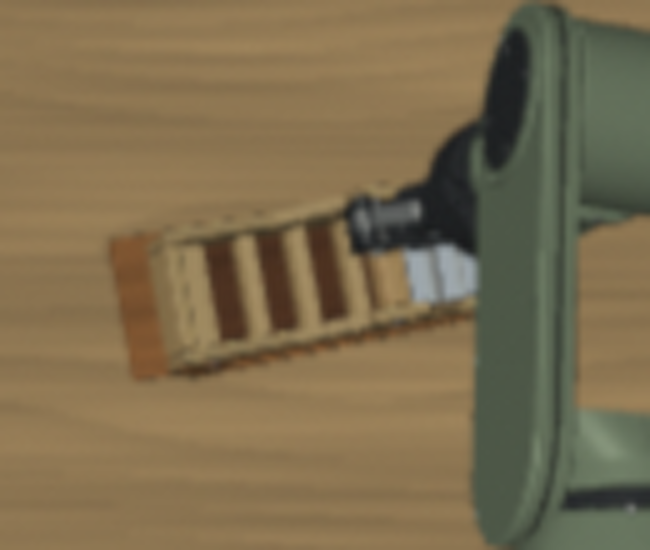

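```bash
python3 -c "
from h import *
from bench import manip
s=manip.state();R=Ro.from_euler('xyz',s['tool_rot']).as_matrix();p=s['ee_pos']
for n in ['top','side']:
    t=np.load(n+'2.npz')
    o=(130,180) if n=='top' else (200,120)
    for k in (0,-.0063,-.05): print(n,k,[((proj(t['K'],t['T'],p+R[:,2]*k+R[:,1]*j)-o)*5).round() for j in(-.028,0,.028)])
    R1,tc,bz=pose(102,-25,[.551,.195,.163])
    c=np.array([.551,.195,.163])+.013*bz
    print('bar top corners',[((proj(t['K'],t['T'],c+R1[:,0]*a+R1[:,1]*b)-o)*5).round() for a in(-.04,.04) for b in(-.008,.008)])
"
```

```text
top 0 [array([458., 223.]), array([412., 231.]), array([364., 239.])]
top -0.0063 [array([461., 222.]), array([415., 230.]), array([367., 238.])]
top -0.05 [array([485., 210.]), array([437., 218.]), array([388., 227.])]
bar top corners [array([388., 178.]), array([362., 182.]), array([413., 309.]), array([387., 314.])]
side 0 [array([324., 261.]), array([315., 233.]), array([307., 206.])]
side -0.0063 [array([324., 255.]), array([316., 228.]), array([307., 201.])]
side -0.05 [array([329., 217.]), array([320., 189.]), array([311., 162.])]
bar top corners [array([361., 283.]), array([356., 267.]), array([263., 296.]), array([259., 280.])]
```

arm_command:
  translation:
    - [0.3, -0.15, 1.8]
    - [0, 0, 1.8]
    - [0, 0, 1.8]
    - [0, 0, 1.8]
    - [0, 0, 1.0]
  twist:
    - [0, 0, 0]
    - [0, 0, 0]
    - [0, 0, 0]
    - [0, 0, 0]
    - [0, 0, 0]
  fingers: [0.3, 0.3, 0.3, 0.3, 0.3]

```text
clock: 3.22
ee_pos: [0.5467, 0.1994, 0.1505]
tool_rot: [2.706, -0.001, -2.931]
contact_force: [-0.4, 0.7, -1.4]
opening: 0.0556
```

arm_command:
  translation:
    - [0, 0, 0.6]
    - [0, 0, 0]
    - [0, 0, 0]
  twist:
    - [0, 0, 0]
    - [0, 0, 0]
    - [0, 0, 0]
  fingers: [0.3, 0.3, 0.3]

```text
clock: 3.47
ee_pos: [0.5473, 0.2014, 0.1466]
tool_rot: [2.706, 0.001, -2.931]
contact_force: [0.4, -0.0, 0.5]
opening: 0.0556
```

```bash
python3 -c "
from h import *
from bench import viewer
delta(102,-25,[.551,.195,.163],.0)
for n in ['side']:
    d=viewer.get_image(n)
    f=d['frame'][:,:,::-1]
    c=f[120:240,200:310]
    cv2.imwrite('pics/'+n+'3.png',cv2.resize(c,None,fx=5,fy=5,interpolation=2))
"
```

```text
t 3.47 q [ 0.08  0.4   1.69  0.47  1.16 -1.91] tcp [0.5473 0.2014 0.1466] open 0.0556 F [ 0.4 -0.   0.5]
now-tool shift cm [-0.23  0.06  0.11] final-axes shift cm [-0.23  0.06  0.11] twist [-0.     0.001  0.001]
```

View pics/side3.png

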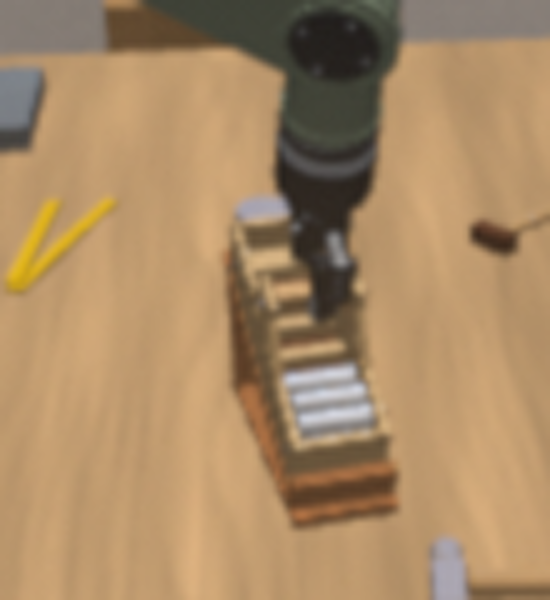

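arm_command:
  translation:
    - [0.8, 0, 0.1]
    - [0, 0, 0]
    - [0, 0, 0]
  twist:
    - [0, 0, 0]
    - [0, 0, 0]
    - [0, 0, 0]
  fingers: [0.3, 0.3, 0.3]

```text
clock: 3.77
ee_pos: [0.5386, 0.1998, 0.1455]
tool_rot: [2.706, 0.001, -2.932]
contact_force: [-0.6, -0.4, 0.5]
opening: 0.0557
```

```bash
python3 -c "
from h import *
from bench import viewer
delta(102,-25,[.551,.195,.163],.0)
for n in ['side']:
    d=viewer.get_image(n)
    f=d['frame'][:,:,::-1]
    c=f[150:220,230:300]
    cv2.imwrite('pics/'+n+'4.png',cv2.resize(c,None,fx=8,fy=8,interpolation=2))
"
```

```text
t 3.77 q [ 0.08  0.39  1.71  0.48  1.15 -1.92] tcp [0.5386 0.1998 0.1455] open 0.0557 F [-0.6 -0.4  0.5]
now-tool shift cm [-1.12  0.08  0.  ] final-axes shift cm [-1.12  0.08  0.  ] twist [-0.     0.     0.001]
```

View pics/side4.png

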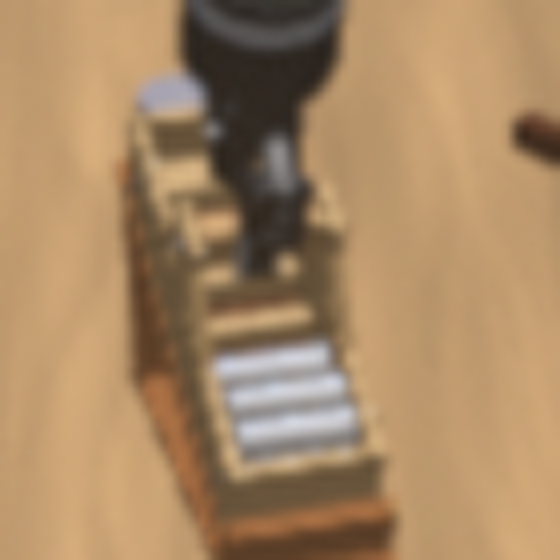

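arm_command:
  translation:
    - [0, 0, 0]
    - [0, 0, 0]
    - [0, 0, 0]
    - [0, 0, 0]
    - [0, 0, 0]
  twist:
    - [0, 0, 0]
    - [0, 0, 0]
    - [0, 0, 0]
    - [0, 0, 0]
    - [0, 0, 0]
  fingers: [-0.3, -0.6, -1, -1, -1]
  force: 90

```text
clock: 4.23
ee_pos: [0.539, 0.1997, 0.1452]
tool_rot: [2.706, 0.001, -2.931]
contact_force: [-0.5, -3.2, 2.7]
opening: 0.0121
```

arm_command:
  translation:
    - [0, 0, 0]
    - [0, 0, 0]
    - [0, 0, 0]
  twist:
    - [0, 0, 0]
    - [0, 0, 0]
    - [0, 0, 0]
  fingers: [-1, -1, -1]

```text
clock: 4.48
ee_pos: [0.539, 0.1997, 0.1452]
tool_rot: [2.706, 0.001, -2.931]
contact_force: [-0.6, -4.1, 5.0]
opening: 0.0128
```

arm_command:
  translation:
    - [0, 0, -0.4]
    - [0, 0, -0.6]
    - [0, 0, -0.8]
    - [0, 0, -0.8]
    - [0, 0, 0]
  twist:
    - [0, 0, 0]
    - [0, 0, 0]
    - [0, 0, 0]
    - [0, 0, 0]
    - [0, 0, 0]
  fingers: [-1, -1, -1, -1, -1]

```text
clock: 4.9
ee_pos: [0.5422, 0.1889, 0.1699]
tool_rot: [2.706, 0.003, -2.932]
contact_force: [0.9, -0.6, -6.5]
opening: 0.0127
```

```bash
cat > snap.py <<'E'
import sys
from h import *
from bench import viewer,manip
k=sys.argv[1]
for n in ['side','top']:
    d=viewer.get_image(n); np.savez(n+k+'.npz',f=d['frame'],K=d['intrinsics'],T=d['T'])
    f=d['frame'][:,:,::-1]
    p=proj(d['intrinsics'],d['T'],manip.state()['ee_pos']).astype(int)
    x=min(max(p[0]-55,0),450);y=min(max(p[1]-55,0),310)
    c=f[y:y+110,x:x+110]
    cv2.imwrite('pics/'+n+k+'.png',cv2.resize(c,None,fx=5,fy=5,interpolation=2)); print(n,x,y)
a=cv2.imread(f'pics/side{k}.png');b=cv2.imread(f'pics/top{k}.png');cv2.imwrite(f'pics/both{k}.png',cv2.resize(cv2.hconcat([a,b]),(800,400)))
s=manip.state();print(s['clock'],s['joints'].round(2),s['ee_pos'].round(4),s['tool_rot'].round(3),s['opening'],s['contact_force'].round(1),s['torque'].round(2))
E
python3 snap.py 5
```

```text
side 204 122
top 152 177
5.0 [ 0.06  0.37  1.67  0.46  1.21 -1.91] [0.5414 0.1892 0.1688] [ 2.706e+00  1.000e-03 -2.932e+00] 0.012822561208143915 [ 0.  -0.1 -6.1] [-0.74 -0.07 -0.06]
```

View pics/both5.png

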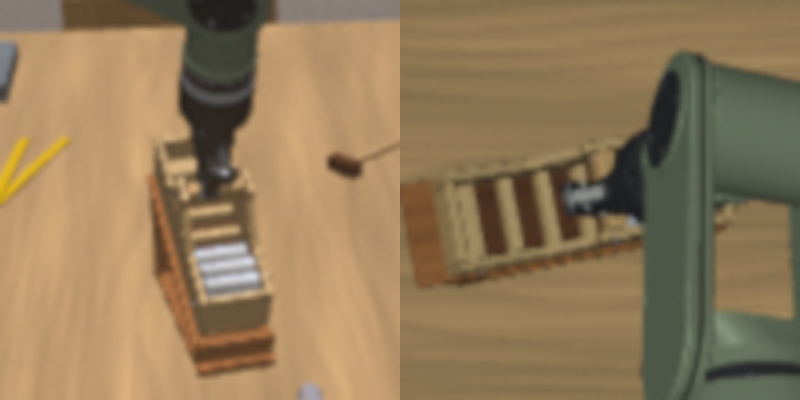

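arm_command:
  translation:
    - [0, 0.4, -0.8]
    - [0, 0.8, -1.6]
    - [0, 0.8, -1.6]
    - [0, 0.8, -1.6]
    - [0, 0.8, -1.6]
  twist:
    - [0, 0, 0]
    - [0, 0, 0]
    - [0, 0, 0]
    - [0, 0, 0]
    - [0, 0, 0]
  fingers: [-1, -1, -1, -1, -1]

```text
clock: 5.42
ee_pos: [0.5401, 0.1917, 0.25]
tool_rot: [2.705, -0.001, -2.931]
contact_force: [-0.3, 0.1, -6.5]
opening: 0.0123
```

arm_command:
  translation:
    - [0, 0.8, -1.6]
    - [0, 0.8, -1.6]
    - [0, 0.8, -1.6]
    - [0, 0.4, -0.8]
    - [0, 0, 0]
  twist:
    - [0, 0, 0]
    - [0, 0, 0]
    - [0, 0, 0]
    - [0, 0, 0]
    - [0, 0, 0]
  fingers: [-1, -1, -1, -1, -1]

```text
clock: 5.83
ee_pos: [0.5409, 0.1936, 0.3141]
tool_rot: [2.706, 0.005, -2.931]
contact_force: [1.6, -0.4, -6.6]
opening: 0.0128
```

arm_command:
  translation:
    - [0, 0, 0]
    - [0, 0, 0]
    - [0, 0, 0]
    - [0, 0, 0]
    - [0, 0, 0]
  twist:
    - [0.03, 0, 0]
    - [0.06, 0, 0]
    - [0.06, 0, 0]
    - [0.06, 0, 0]
    - [0.06, 0, 0]
  fingers: [-1, -1, -1, -1, -1]

```text
clock: 6.25
ee_pos: [0.5395, 0.1932, 0.3102]
tool_rot: [2.978, -0.003, -2.932]
contact_force: [0.4, -0.1, -5.5]
opening: 0.0125
```

arm_command:
  translation:
    - [0, 0, 0]
    - [0, 0, 0]
    - [0, 0, 0]
    - [0, 0, 0]
    - [0, 0, 0]
  twist:
    - [0.06, 0, 0]
    - [0.06, 0, 0]
    - [0.06, 0, 0]
    - [0.06, 0, 0]
    - [0.05, 0, 0]
  fingers: [-1, -1, -1, -1, -1]

```text
clock: 6.67
ee_pos: [0.5391, 0.1942, 0.3101]
tool_rot: [-3.017, -0.003, -2.931]
contact_force: [-0.1, 0.5, -6.3]
opening: 0.0125
```

arm_command:
  translation:
    - [0, 0, 0]
    - [0, 0, 0]
    - [0, 0, 0]
    - [0, 0, 0]
    - [0, 0, 0]
  twist:
    - [0.05, 0, 0]
    - [0.05, 0, 0]
    - [0.05, 0, 0]
    - [0.05, 0, 0]
    - [0.05, 0, 0]
  fingers: [-1, -1, -1, -1, -1]

```text
clock: 7.08
ee_pos: [0.5391, 0.1943, 0.3098]
tool_rot: [-2.768, -0.004, -2.931]
contact_force: [-0.1, -0.9, -6.3]
opening: 0.0128
```

arm_command:
  translation:
    - [0, 0, 0]
    - [0, 0, 0]
    - [0, 0, 0]
    - [0, 0, 0]
    - [0, 0, 0]
  twist:
    - [0.05, 0, 0]
    - [0.05, 0, 0]
    - [0.05, 0, 0]
    - [0.05, 0, 0]
    - [0.05, 0, 0]
  fingers: [-1, -1, -1, -1, -1]

```text
clock: 7.5
ee_pos: [0.5392, 0.1945, 0.3095]
tool_rot: [-2.519, -0.003, -2.931]
contact_force: [0.7, 0.5, -5.0]
opening: 0.0125
```

arm_command:
  translation:
    - [0, 0, 0]
    - [0, 0, 0]
    - [0, 0, 0]
    - [0, 0, 0]
    - [0, 0, 0]
  twist:
    - [0, 0, 0]
    - [0, 0, 0]
    - [0, 0, 0]
    - [0, 0, 0]
    - [0, 0, 0]
  fingers: [-1, -1, -1, -1, -1]

```text
clock: 7.92
ee_pos: [0.5403, 0.1929, 0.3119]
tool_rot: [-2.519, 0.001, -2.932]
contact_force: [0.3, -0.2, -5.8]
opening: 0.0128
```

```bash
python3 snap.py 6
```

```text
side 202 88
top 142 175
8.0167 [ 0.65  0.39  1.35 -0.56  1.67 -1.12] [0.5403 0.1929 0.3119] [-2.519e+00  1.000e-03 -2.932e+00] 0.012568718680537138 [ 0.1  1.  -5.9] [1.05 0.29 0.05]
```

View pics/both6.png

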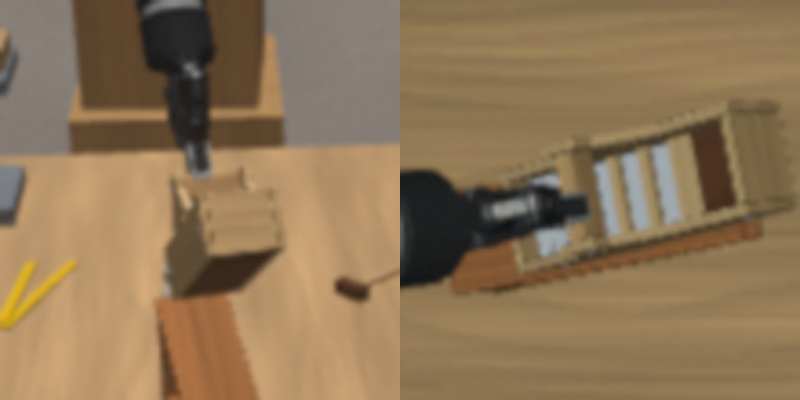

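arm_command:
  translation:
    - [0, 0, 0]
    - [0, 0, 0]
    - [0, 0, 0]
    - [0, 0, 0]
    - [0, 0, 0]
  twist:
    - [-0.03, 0, 0]
    - [-0.06, 0, 0]
    - [-0.06, 0, 0]
    - [-0.06, 0, 0]
    - [-0.06, 0, 0]
  fingers: [-1, -1, -1, -1, -1]

```text
clock: 8.43
ee_pos: [0.5402, 0.1929, 0.3123]
tool_rot: [-2.791, 0.001, -2.931]
contact_force: [0.6, -0.4, -5.9]
opening: 0.0124
```

arm_command:
  translation:
    - [0, 0, 0]
    - [0, 0, 0]
    - [0, 0, 0]
    - [0, 0, 0]
    - [0, 0, 0]
  twist:
    - [-0.06, 0, 0]
    - [-0.06, 0, 0]
    - [-0.06, 0, 0]
    - [-0.06, 0, 0]
    - [-0.06, 0, 0]
  fingers: [-1, -1, -1, -1, -1]

```text
clock: 8.85
ee_pos: [0.5401, 0.192, 0.3124]
tool_rot: [-3.089, 0.001, -2.932]
contact_force: [0.5, 0.8, -6.3]
opening: 0.0125
```

arm_command:
  translation:
    - [0, 0, 0]
    - [0, 0, 0]
    - [0, 0, 0]
    - [0, 0, 0]
    - [0, 0, 0]
  twist:
    - [-0.05, 0, 0]
    - [-0.05, 0, 0]
    - [-0.05, 0, 0]
    - [-0.05, 0, 0]
    - [-0.05, 0, 0]
  fingers: [-1, -1, -1, -1, -1]

```text
clock: 9.27
ee_pos: [0.5401, 0.1913, 0.312]
tool_rot: [2.947, 0.0, -2.931]
contact_force: [0.2, -0.0, -6.1]
opening: 0.0127
```

arm_command:
  translation:
    - [0, 0, 0]
    - [0, 0, 0]
    - [0, 0, 0]
    - [0, 0, 0]
    - [0, 0, 0]
  twist:
    - [-0.05, 0, 0]
    - [-0.05, 0, 0]
    - [-0.05, 0, 0]
    - [-0.05, 0, 0]
    - [-0.05, 0, 0]
  fingers: [-1, -1, -1, -1, -1]

```text
clock: 9.68
ee_pos: [0.54, 0.1911, 0.3116]
tool_rot: [2.698, 0.0, -2.931]
contact_force: [-0.1, -0.4, -5.1]
opening: 0.0127
```

arm_command:
  translation:
    - [0, 0, 0]
    - [0, 0, 0]
    - [0, 0, 0]
    - [0, 0, 0]
    - [0, 0, 0]
  twist:
    - [-0.05, 0, 0]
    - [-0.05, 0, 0]
    - [-0.04, 0, 0]
    - [0, 0, 0]
    - [0, 0, 0]
  fingers: [-1, -1, -1, -1, -1]

```text
clock: 10.1
ee_pos: [0.5403, 0.1913, 0.3109]
tool_rot: [2.56, -0.001, -2.932]
contact_force: [0.9, 0.7, -5.3]
opening: 0.0125
```

arm_command:
  translation:
    - [0, 0, 0]
    - [0, 0, 0]
    - [0, 0, 0]
    - [0, 0, 0]
    - [0, 0, 0]
  twist:
    - [0, 0, 0]
    - [0, 0, 0]
    - [0, 0, 0]
    - [0, 0, 0]
    - [0, 0, 0]
  fingers: [-1, -1, -1, -1, -1]

```text
clock: 10.52
ee_pos: [0.5401, 0.1935, 0.3117]
tool_rot: [2.556, 0.0, -2.931]
contact_force: [0.3, 0.6, -6.6]
opening: 0.0126
```

```bash
python3 snap.py 7
```

```text
side 202 88
top 142 175
10.6167 [-0.01  0.3   1.47  0.57  1.52 -1.86] [0.5402 0.1934 0.3116] [ 2.556  0.    -2.931] 0.01260577522239644 [-0.1  0.5 -6.2] [-1.04 -0.2   0.  ]
```

View pics/both7.png

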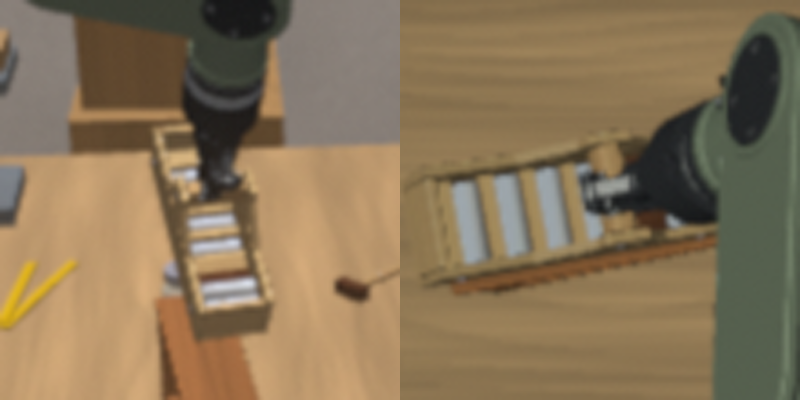

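arm_command:
  translation:
    - [0, 0, 0]
    - [0, 0, 0]
    - [0, 0, 0]
    - [0, 0, 0]
    - [0, 0, 0]
  twist:
    - [0.03, 0, 0]
    - [0.06, 0, 0]
    - [0.06, 0, 0]
    - [0.06, 0, 0]
    - [0.06, 0, 0]
  fingers: [-1, -1, -1, -1, -1]

```text
clock: 11.03
ee_pos: [0.5401, 0.1934, 0.3119]
tool_rot: [2.827, -0.0, -2.932]
contact_force: [-0.0, -0.5, -6.2]
opening: 0.0124
```

arm_command:
  translation:
    - [0, 0, 0]
    - [0, 0, 0]
    - [0, 0, 0]
    - [0, 0, 0]
    - [0, 0, 0]
  twist:
    - [0.06, 0, 0.03]
    - [0.06, 0, 0.03]
    - [0.05, 0, 0.03]
    - [0.04, 0, 0.03]
    - [0.03, 0, 0.02]
  fingers: [-1, -1, -1, -1, -1]

```text
clock: 11.45
ee_pos: [0.5394, 0.1947, 0.3117]
tool_rot: [3.067, -0.027, -3.069]
contact_force: [0.0, -0.1, -6.6]
opening: 0.0129
```

```bash
python3 -c "
from h import *
delta(94,-3,[.466,-.208,.30])"
```

```text
t 11.45 q [ 0.28  0.28  1.36  0.08  1.51 -1.37] tcp [0.5394 0.1947 0.3117] open 0.0129 F [ 0.  -0.1 -6.6]
now-tool shift cm [ 10.16 -39.67   0.39] final-axes shift cm [ 10.13 -39.67   1.  ] twist [ 0.022 -0.027  0.001]
```

arm_command:
  translation:
    - [0.1, -0.4, 0]
    - [0.2, -0.8, 0]
    - [0.3, -1.2, 0]
    - [0.4, -1.6, 0]
    - [0.5, -2, 0]
  twist:
    - [0, -0.01, 0]
    - [0, -0.01, 0]
    - [0, -0.007, 0]
    - [0, 0, 0]
    - [0, 0, 0]
  fingers: [-1, -1, -1, -1, -1]

```text
clock: 11.87
ee_pos: [0.5287, 0.1311, 0.3071]
tool_rot: [3.067, 0.001, -3.071]
contact_force: [1.0, -0.8, -6.1]
opening: 0.0126
```

arm_command:
  translation:
    - [0.5, -2, 0]
    - [0.6, -2.2, 0]
    - [0.6, -2.2, 0]
    - [0.6, -2.2, 0]
    - [0.6, -2.2, 0]
  twist:
    - [0, 0, 0]
    - [0, 0, 0]
    - [0, 0, 0]
    - [0, 0, 0]
    - [0, 0, 0]
  fingers: [-1, -1, -1, -1, -1]

```text
clock: 12.28
ee_pos: [0.5068, 0.0205, 0.2992]
tool_rot: [3.067, 0.001, -3.072]
contact_force: [0.3, -0.8, -6.9]
opening: 0.0128
```

arm_command:
  translation:
    - [0.6, -2.2, 0]
    - [0.6, -2.2, 0]
    - [0.6, -2.2, 0]
    - [0.6, -2.2, 0]
    - [0.5, -2.2, 0]
  twist:
    - [0, 0, 0]
    - [0, 0, 0]
    - [0, 0, 0]
    - [0, 0, 0]
    - [0, 0, 0]
  fingers: [-1, -1, -1, -1, -1]

```text
clock: 12.7
ee_pos: [0.4852, -0.0907, 0.2911]
tool_rot: [3.067, 0.001, -3.072]
contact_force: [0.7, 0.6, -6.4]
opening: 0.0124
```

arm_command:
  translation:
    - [0.5, -2.2, 0]
    - [0.5, -2.2, 0]
    - [0.4, -1.8, 0]
    - [0.3, -1.4, 0]
    - [0.2, -1, 0]
  twist:
    - [0, 0, 0]
    - [0, 0, 0]
    - [0, 0, 0]
    - [0, 0, 0]
    - [0, 0, 0]
  fingers: [-1, -1, -1, -1, -1]

```text
clock: 13.12
ee_pos: [0.4725, -0.1778, 0.2846]
tool_rot: [3.068, 0.001, -3.074]
contact_force: [-1.0, -0.2, -5.8]
opening: 0.0123
```

arm_command:
  translation:
    - [0.2, -0.6, 0]
    - [0, -0.3, 0]
    - [0, 0, 0]
    - [0, 0, 0]
    - [0, 0, 0]
  twist:
    - [0, 0, 0]
    - [0, 0, 0]
    - [0, 0, 0]
    - [0, 0, 0]
    - [0, 0, 0]
  fingers: [-1, -1, -1, -1, -1]

```text
clock: 13.53
ee_pos: [0.473, -0.1837, 0.2841]
tool_rot: [3.067, 0.001, -3.07]
contact_force: [-0.4, 0.1, -6.1]
opening: 0.0125
```

```bash
python3 snap.py 8; python3 -c "
from h import *
delta(94,-3,[.466,-.208,.30])"
```

```text
side 182 144
top 284 201
13.6333 [-0.44  0.19  1.55  0.07  1.44 -2.09] [ 0.473  -0.1838  0.284 ] [ 3.067e+00  1.000e-03 -3.070e+00] 0.012642063867866834 [-0.9  0.1 -6. ] [-0.15  0.   -0.05]
t 13.63 q [-0.44  0.19  1.55  0.07  1.44 -2.09] tcp [ 0.473  -0.1838  0.284 ] open 0.0126 F [-0.9  0.1 -6. ]
now-tool shift cm [ 0.88 -2.28  0.13] final-axes shift cm [ 0.87 -2.28  0.18] twist [0.022 0.001 0.002]
```

View pics/both8.png

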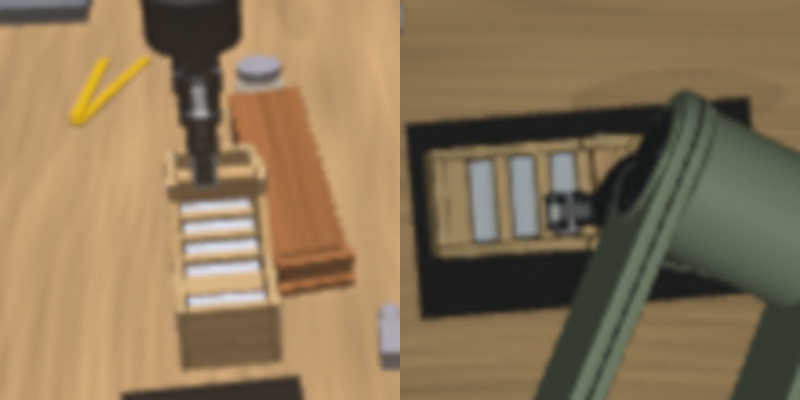

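arm_command:
  translation:
    - [0, -0.5, 0.5]
    - [0.1, -0.5, 1]
    - [0.1, -0.5, 1.5]
    - [0.1, -0.5, 1.5]
    - [0, -0.3, 1.5]
  twist:
    - [0.015, 0, 0]
    - [0.015, 0, 0]
    - [0.015, 0, 0]
    - [0.015, 0, 0]
    - [0.014, 0, 0]
  fingers: [-1, -1, -1, -1, -1]

```text
clock: 14.05
ee_pos: [0.4713, -0.2054, 0.222]
tool_rot: [-3.14, 0.001, -3.07]
contact_force: [-0.3, 1.3, -5.9]
opening: 0.0127
```

arm_command:
  translation:
    - [0, 0, 1.5]
    - [0, 0, 1.5]
    - [0, 0, 1.5]
    - [0, 0, 1.5]
    - [0, 0, 1.5]
  twist:
    - [0, 0, 0]
    - [0, 0, 0]
    - [0, 0, 0]
    - [0, 0, 0]
    - [0, 0, 0]
  fingers: [-1, -1, -1, -1, -1]

```text
clock: 14.47
ee_pos: [0.4716, -0.205, 0.147]
tool_rot: [-3.141, 0.001, -3.07]
contact_force: [0.6, 0.1, -5.0]
opening: 0.0127
```

arm_command:
  translation:
    - [0, 0, 1.2]
    - [0, 0, 0.9]
    - [0, 0, 0.6]
    - [0, 0, 0]
    - [0, 0, 0]
  twist:
    - [0, 0, 0]
    - [0, 0, 0]
    - [0, 0, 0]
    - [0, 0, 0]
    - [0, 0, 0]
  fingers: [-1, -1, -1, -1, -1]

```text
clock: 14.88
ee_pos: [0.4718, -0.2053, 0.1211]
tool_rot: [-3.141, 0.001, -3.07]
contact_force: [0.1, -0.8, -5.1]
opening: 0.0122
```

```bash
python3 snap.py 9; python3 -c "
from h import *
delta(94,0,[.466,-.208,.10])"
```

```text
side 185 192
top 283 201
14.9833 [-0.43  0.3   1.83  0.    1.01 -2.08] [ 0.4722 -0.2056  0.1217] [-3.141e+00  3.000e-03 -3.071e+00] 0.012417082519627578 [-0.4  0.2 -4.9] [ 0.01  0.03 -0.02]
t 14.98 q [-0.43  0.3   1.83  0.    1.01 -2.08] tcp [ 0.4722 -0.2056  0.1217] open 0.0124 F [-0.4  0.2 -4.9]
now-tool shift cm [ 0.65 -0.19  4.07] final-axes shift cm [ 0.64 -0.19  4.07] twist [-0.001  0.003  0.001]
```

View pics/both9.png

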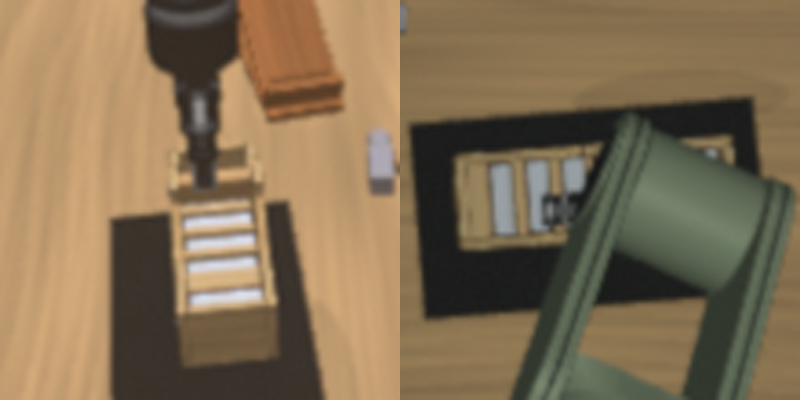

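arm_command:
  translation:
    - [0.2, 0, 0.8]
    - [0.2, 0, 0.8]
    - [0.2, 0, 0.8]
    - [0.1, 0, 0.6]
    - [0, 0, 0.4]
  twist:
    - [0, 0, 0]
    - [0, 0, 0]
    - [0, 0, 0]
    - [0, 0, 0]
    - [0, 0, 0]
  fingers: [-1, -1, -1, -1, -1]

```text
clock: 15.4
ee_pos: [0.4635, -0.2055, 0.0856]
tool_rot: [3.141, -0.001, -3.071]
contact_force: [0.5, 0.8, -6.3]
opening: 0.0127
```

arm_command:
  translation:
    - [0, 0, 0.2]
    - [0, 0, 0.2]
    - [0, 0, 0.1]
    - [0, 0, 0]
  twist:
    - [0, 0, 0]
    - [0, 0, 0]
    - [0, 0, 0]
    - [0, 0, 0]
  fingers: [-1, -1, -1, -1]

```text
clock: 15.73
ee_pos: [0.4648, -0.2059, 0.0819]
tool_rot: [-3.141, 0.001, -3.071]
contact_force: [-0.2, 0.8, -5.7]
opening: 0.0123
```

```bash
python3 snap.py 10
```

```text
side 184 202
top 281 203
15.8333 [-0.44  0.33  1.89  0.    0.92 -2.08] [ 0.4649 -0.2059  0.0822] [-3.141e+00  2.000e-03 -3.071e+00] 0.012731532708672682 [-0.1 -0.2 -5.6] [0.02 0.1  0.04]
```

View pics/both10.png

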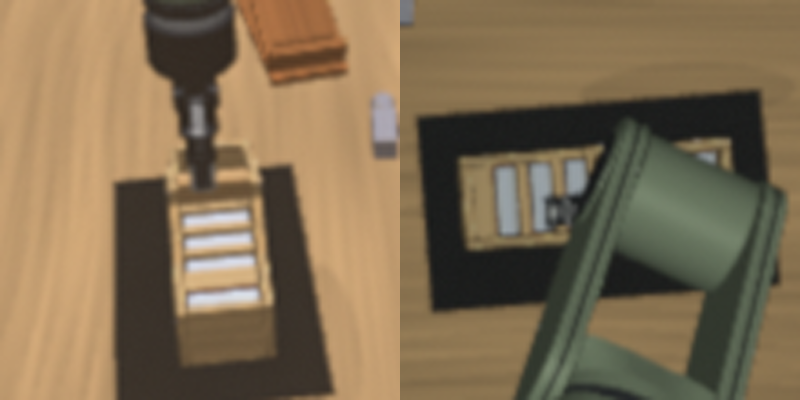

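arm_command:
  translation:
    - [0, 0, 0.1]
    - [0, 0, 0.05]
    - [0, 0, 0]
  twist:
    - [0, 0, 0]
    - [0, 0, 0]
    - [0, 0, 0]
  fingers: [-1, -1, -1]

```text
clock: 16.08
ee_pos: [0.4647, -0.2058, 0.0805]
tool_rot: [-3.141, 0.001, -3.071]
contact_force: [-0.4, 1.1, -5.8]
opening: 0.0127
```

arm_command:
  translation:
    - [0, 0, 0.1]
    - [0, 0, 0]
    - [0, 0, 0]
  twist:
    - [0, 0, 0]
    - [0, 0, 0]
    - [0, 0, 0]
  fingers: [-1, -1, -1]

```text
clock: 16.33
ee_pos: [0.4646, -0.2059, 0.0803]
tool_rot: [-3.141, 0.002, -3.071]
contact_force: [-3.3, 1.3, 4.5]
opening: 0.0128
```

arm_command:
  translation:
    - [0, 0, 0]
    - [0, 0, 0]
    - [0, 0, 0]
    - [0, 0, 0]
    - [0, 0, 0]
  twist:
    - [0, 0, 0]
    - [0, 0, 0]
    - [0, 0, 0]
    - [0, 0, 0]
    - [0, 0, 0]
  fingers: [-0.5, -0.3, 0, 0.1, 0.1]

```text
clock: 16.75
ee_pos: [0.465, -0.206, 0.0795]
tool_rot: [-3.141, 0.002, -3.071]
contact_force: [0.8, -0.0, -0.1]
opening: 0.0469
```

arm_command:
  translation:
    - [0, 0, -0.5]
    - [0, 0, -1]
    - [0, 0, -1.5]
    - [0, 0, -2]
    - [0, 0, -2]
  twist:
    - [0, 0, 0]
    - [0, 0, 0]
    - [0, 0, 0]
    - [0, 0, 0]
    - [0, 0, 0]
  fingers: [0.1, 0.1, 0.1, 0.1, 0.1]

```text
clock: 17.17
ee_pos: [0.4645, -0.2058, 0.1509]
tool_rot: [-3.141, 0.001, -3.071]
contact_force: [0.4, -0.4, 0.4]
opening: 0.0468
```

arm_command:
  translation:
    - [0, 0, -3]
    - [0, 0, -3]
    - [1, 0, -3]
    - [3, 0, -1]
    - [3, 0, 0]
  twist:
    - [0, 0, 0]
    - [0, 0, 0]
    - [0, 0, 0]
    - [0, 0, 0]
    - [0, 0, 0]
  fingers: [0.1, 0.1, 0.1, 0.1, 0.1]

```text
clock: 17.58
ee_pos: [0.3961, -0.2117, 0.2534]
tool_rot: [-3.137, 0.008, -3.069]
contact_force: [-0.4, -1.3, 0.6]
opening: 0.0466
```

arm_command:
  translation:
    - [3, 2, 0]
    - [2, 3, 0]
    - [0, 3, 0]
    - [0, 3, 0]
    - [0, 3, 0]
  twist:
    - [0, 0, 0]
    - [0, 0, 0]
    - [0, 0, 0]
    - [0, 0, 0]
    - [0, 0, 0]
  fingers: [0.1, 0.1, 0.1, 0.1, 0.1]

```text
clock: 18.0
ee_pos: [0.3341, -0.0737, 0.2505]
tool_rot: [-3.141, 0.004, -3.072]
contact_force: [-0.2, -0.3, 0.1]
opening: 0.0471
```

arm_command:
  translation:
    - [0, 3, 0]
    - [0, 3, 0]
    - [0, 3, 0]
    - [0, 3, 0]
    - [0, 0, 0]
  twist:
    - [0, 0, 0]
    - [0, 0, 0]
    - [0, 0, 0]
    - [0, 0, 0]
    - [0, 0, 0]
  fingers: [0.1, 0.1, 0.1, 0.1, 0.1]

```text
clock: 18.42
ee_pos: [0.3257, 0.049, 0.2503]
tool_rot: [3.139, 0.003, -3.064]
contact_force: [0.4, -0.5, 0.3]
opening: 0.0471
```

Run:
```python
from h import *
from bench import viewer,manip
for n in ['side','top']:
    d=viewer.get_image(n); np.savez(n+'11.npz',f=d['frame'],K=d['intrinsics'],T=d['T']); f=d['frame'][:,:,::-1]
    cv2.imwrite(f'pics/{n}11f.png',f)
    p=proj(d['intrinsics'],d['T'],[.466,-.208,.05]).astype(int)
    c=f[p[1]-50:p[1]+50,p[0]-60:p[0]+60]; cv2.imwrite(f'pics/{n}11.png',cv2.resize(c,None,fx=6,fy=6,interpolation=2)); print(p)
s=manip.state();print(s['clock'],s['ee_pos'],s['contact_force'])
```

```text
[240 265]
[336 257]
18.5167 [0.32623367 0.04558418 0.25005466] [-0.58244143 -0.14355678  0.41400997]
```

View pics/side11.png

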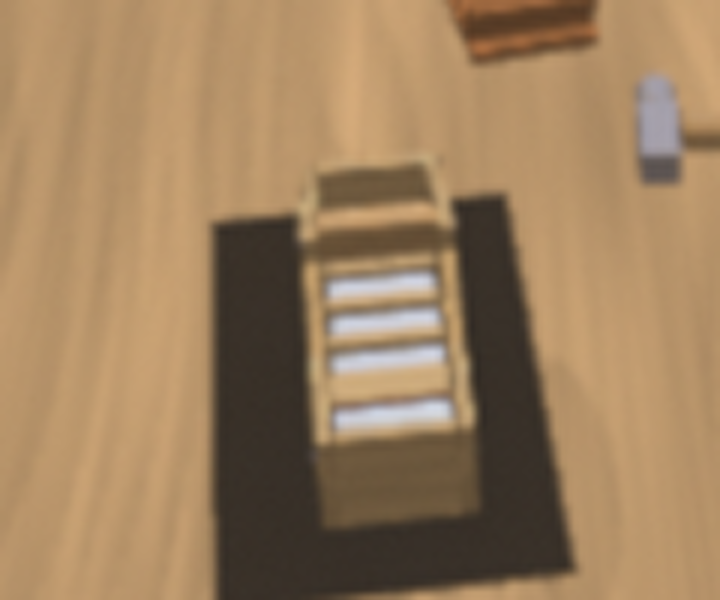

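View pics/top11.png

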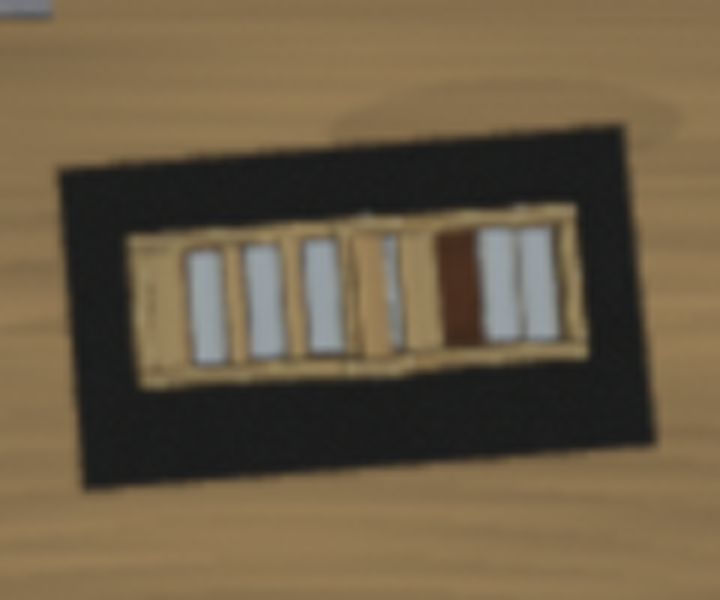

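View pics/top11f.png

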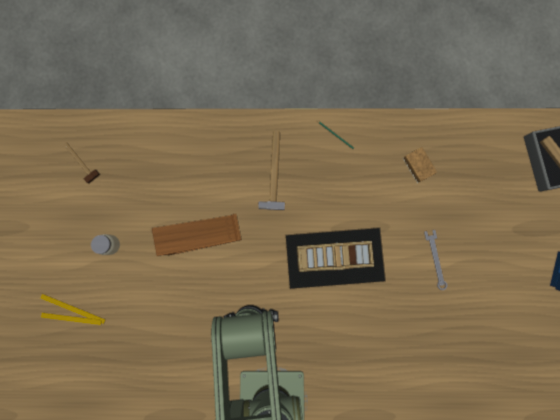

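```bash
python3 -c "
from bench import manip
print(manip.finish_job())"
```

```text
the job is handed in; nothing more can be done
None
```

The counting board is on the mat with one sleeve in each of its four slots and the two surplus sleeves back in the channel. I gripped it by its bar, lifted it off the rest and tipped it about 35° one way, then about 34° the other. I then lowered it onto the mat until the force reading showed contact, let go and backed the arm away. I handed the job in at about 18.5 s of the 69 s allowed.

**Last pictures, after release:**
- **Sleeves:** all four slots are filled. The two spare sleeves lie side by side against the channel's end wall. The far one is about 22 mm from the channel centre (36 mm allowed).
- **Board:** it looks flat, in line with the mat and within about 5–10 mm of its middle. These are estimates read off the pictures.
- **Bystanders:** the hammer, jar and wrench look unmoved compared with the first picture.
- **Arm:** it is clear of the board, and the outside force reads close to zero.

**Two readings disagreed:**
- The fingers read about 12.6 mm on the 16 mm bar, but the grip held throughout.
- The gripper's reported position was 5–10 mm off where the cameras showed it, across the board. I corrected this by eye before gripping and before placing.

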